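# Lock the battery cover with the screwdriver

## Task

The battery cover of the work lamp is on but not locked: take the slotted screwdriver out of its wooden block, seat the blade in the slot of the cover's lock screw, press the screw in gently against its spring and, keeping it pressed, turn it clockwise until it stops at the green mark, then lift off. Stand the screwdriver upright in its block again, all the way in, and let go; do not force the screw, keep the fingers off the battery box, and leave the other things on the bench where they are.

Things in the scene. Friction and masses are not known exactly. Their poses are not given: they have to be found in the camera images.
- driver_handle (a point): centre of the screwdriver's green handle, which is 70 mm tall and flattened: 30 mm wide along this frame's x, 22 mm thick along y (grasp it across these two flat faces); z up along the shaft. A white stripe across its butt runs along x, as does the blade. A round shoulder under the handle, its underside 40 mm below this point, rests on the block
- driver_tip (a point): centre of the end of the driver's blade, 90 mm below driver_handle; same axes
- block_hole (a point): centre of the mouth of the hole in the top of the wooden block: round, 16 mm wide, 54 mm deep, with a 2 mm chamfer; z up. With the driver all the way in, its blade tip is 50 mm below this point
- lock_screw (a joint): angle of the lock screw, rad: 0 open (white dot on its head at the boss's orange mark), 1.30 at its end stop (green mark); clockwise seen from above. A spring pushes the head up: 5.4 N, 1.2 N more per mm. It turns (0.03 N m) only when pushed in 3 mm (9 N) or more; bottom stop at 4.3 mm (10.5 N), then force rises steeply. Past 1.1 it springs up, locked
- driver: the slotted screwdriver, 125 mm long, 80 to 130 g, standing blade down in the block; origin at the blade's end, z up along the shaft to the handle. Shoulder 25 mm across, shaft 8 mm thick, flat blade 12 mm wide along x, 2.6 mm thick along y
- tool_block: the fixed wooden block, 62 x 62 mm, 60 mm high, the hole in the middle of its top; origin under its centre, upright
- battery_box: the fixed grey battery box with black lid 42 mm high, 134 mm long over its ears along x, 76 mm wide; on the lid a grey 46 x 46 mm boss, its rim 70 mm high, with the lock screw in its round opening (25 mm wide), over the box's origin (under its centre). More than 30 N of contact from the driver, push and turning together, is forcing it
- polish_tin: bystander: round tin with a green lid, 77 mm across, 34 mm high, origin under its centre
- pine_block: bystander: pale wood block, 45 x 70 x 45 mm, origin under its centre
- the_hand_pad_3: bystander: black hand pad with yellow foot, 55 x 90 x 22 mm, origin under its centre
- cork_block: bystander: cork block, 50 x 85 x 30 mm, origin under its centre
- flat_brush: bystander: flat brush, 43 x 161 x 13 mm, origin under its centre
- lock_mouth (a point): centre of the boss's opening, level with its rim, on the lock screw's axis; axes of the battery box, z up. The slot runs along x when the screw is at 0. The steel head (23 mm across) stands, when up, 1 to 13 mm below this point, each time differently, so feel for it. Slot 16 mm long, closed at both ends, 4 mm wide, 4 mm deep, edges bevelled 1 mm
Things that resemble listed ones, but are neither listed nor needed, are in the scene too. There is more than one size of the driver; the job needs the middle-sized. What is shaped like the tool_block but orange or yellow is not meant.

How it is judged:
On the way, in this order (a step that is already met when the one before it is completed fails the run):
1. the driver's blade presses on the lock screw inside the opening (contact force between driver and battery_box above 4 N and horizontal distance between driver_tip and lock_mouth below 0.005 m and z of driver_tip in the frame of lock_mouth below -0.003 m), for 0.1 s.
2. the lock screw is turned to its locked end, the driver still on it (value of joint lock_screw above 1.12 rad and contact force between driver and battery_box above 1 N), for 0.05 s.
3. the driver is lifted off the lock screw, which stays locked (value of joint lock_screw above 1.12 rad and z of driver_tip in the frame of lock_mouth above 0.005 m), for 0.1 s.
At the end, for the whole second after the job is handed in: The lock screw stands over 1.12 rad (locked); the driver stands released and at rest in the block's hole, upright within 0.1 rad, its tip within 8 mm of the hole's axis and at most 14 mm above the bench (value of joint lock_screw above 1.12 rad and horizontal distance between driver_tip and tool_block below 0.008 m and height (world z) of driver_tip below 0.014 m and angle between driver's own z axis and vertical below 0.1 rad and linear speed of driver below 0.02 m/s and contact force between driver and the fingers below 0.1 N); the robot touches nothing.
It fails at once if the driver loads the battery box and its lock screw with more than 30 N (contact force between driver and battery_box above 30 N).
It fails at once if the fingers touch the battery box or its lock screw (contact force between the fingers and battery_box above 0.5 N).
It fails at once if a bystander is moved by more than 20 mm (distance of any of polish_tin, pine_block, the_hand_pad_3, cork_block, flat_brush from where it was at the start of the episode above 0.02 m).
It also fails if it takes over 72 s, if anything falls off the work surface, if the arm or the gripper's body presses on something with over 40 N, if the wrist force passes 120 N, or if a joint passes its speed limit or range.

## Robot

A 6-joint arm with a two-finger parallel gripper is mounted at the origin on a cart in front of the work surface, level with it; the furniture and walls round the work are solid. World frame = base frame: x ahead of the robot, y to its left, z up, the work surface at z = 0. Lengths are in m, angles in rad, forces in N, time in s.
With the tool pointing down it reaches from about 0.4 to 0.825 m from the base axis. Payload 7 kg.
Tool frame: the origin (TCP) lies at the very end of the fingers, on their centre line; the grasp point (between the pads) lies 19 mm behind it; z points along the fingers, y is the direction in which the jaws open and shut (so a half turn about z gives the same grasp; the last joint's range is limited). The gripper opens to 88 mm and grips with 3 to 60 N. Pads are 19 mm wide; open, the fingers measure 130 mm over their backs; the gripper's body (78 mm by 193 mm) begins 47 mm behind the grasp point.
Start: joints at [-1.04, 0.359, 0.012, 0, -1.224, -0.288], TCP at [0.162, -0.655, 0.227] pointing down, gripper open.
Joint ranges: [-3.07, 3.07], [-1.43, 2.12], [-1.02, 1.25], [-3.03, 1.67], [-3.05, -0], [-3.03, 3.03]. Speed limits (rad/s): [2.39, 2.39, 3.01, 3.14, 3.14, 3.14].

## Interface

Orientations are given as [roll, pitch, yaw] about the fixed x, y, z axes, in that order (R = Rz(yaw) Ry(pitch) Rx(roll)).
In Python, from station import arm gives the robot as it stands.
- The arm moves only by the shell command python3 -m inch 'ROWS' [FORCE]. ROWS is text: rows parted by semicolons, each of 7 numbers parted by spaces: the closure, from 0 (fully open) to 1 (shut), then the shift along the tool's x, y, z each as a share of 300 mm, from -1 to 1, then the turn, a rotation vector about the tool's x, y, z each as a share of 60 degrees, from -1 to 1. In form: grip tx ty tz rx ry rz; .... A call has 1 to 12 rows; each row is the pose to reach, as a shift and turn from the pose commanded when the call began, along the tool's axes at that moment; what a row does not reach only later rows make up. A row lasts 1/10 s, in which the tool goes at most 50 mm and 8.59 degrees, less where a joint would pass 70% of its speed; a pose out of reach is approached as far as the arm can. A call with a number of a shift or a turn outside -1 to 1 is refused whole. A call with a gripper value outside its range is refused whole. The fingers move at their own pace and stop on an object; FORCE is the grip in N (left out, the last holds). Time passes only in rows, so rows that repeat a pose let the fingers close. It gives the time, the measured TCP pose, the force and the opening at its end, in the units of the state.
- arm.get_state(): the state, without advancing time (a new reading comes with each control period).
- arm.grab_frame(name): name is "scene" or "top" or "wrist"; returns a dict with "img" (480x640x3 uint8, red, green, blue), "range_z" (480x640 float32, m along the optical axis (not along the pixel's ray), 0 where there is no reading), "fx", "fy", "cx", "cy" (pixels), "dist" ([k1, k2, p1, p2, k3] as OpenCV has them; the pictures are not rectified), "extrinsics" (4x4, takes a point from world to camera coordinates); the wrist camera has in their place "tool_from_camera" (4x4, takes a point from camera to tool coordinates, whose origin is the TCP and whose axes are the flange's). Camera axes: x right, y up, looking along -z (the intrinsics and any distortion apply to the point x, -y, -z); pixel columns grow to the right and rows downward; lengths in m; the calibration is good to about 2 mm. A picture is of the moment at which its call begins: read the wrist's pose just before it.
- arm.job_done(): hands the job in, once; it reports no verdict.
The state is a dict: "t": time; "q": joint angles; "qd": joint speeds; "joint_efforts": joint torques, N m; "eef_pos": TCP position; "ee_rot": TCP orientation; "force": force on the tool from outside, world axes, zero at the start; "moment": the same for the moment, N m; "width": finger opening in m.
Only numpy, scipy, OpenCV 4.12 (cv2) and the standard library are available. Lean on these libraries where they do the work, as an engineer would, in place of code of your own. Each camera call takes 0.05 s, during which the arm holds its last target.

## Working session

There is one attempt and no reset: what is moved stays moved. The work goes in short steps, Python scripts to look and compute and a shell command to move; the robot and the scene stay as the last step left them, time stands still between calls to the robot, and variables do not carry over. Pictures are saved under pics/ and viewed, and the job is handed in when it is done.

```bash
ls; mkdir -p pics; cat > h.py <<'E'
import numpy as np, cv2
from station import arm
from scipy.spatial.transform import Rotation as R
def grab(n):
    s=arm.get_state(); f=arm.grab_frame(n); f['state']=s; return f
def save(f,name): cv2.imwrite('pics/'+name,cv2.cvtColor(f['img'],cv2.COLOR_RGB2BGR))
def c2w(f):
    if 'extrinsics' in f: return np.linalg.inv(np.array(f['extrinsics']))
    s=f['state']; T=np.eye(4); T[:3,:3]=R.from_euler('xyz',s['ee_rot']).as_matrix(); T[:3,3]=s['eef_pos']
    return T@np.array(f['tool_from_camera'])
def rays(f,px):
    px=np.asarray(px,float).reshape(-1,1,2)
    K=np.array([[f['fx'],0,f['cx']],[0,f['fy'],f['cy']],[0,0,1]])
    u=cv2.undistortPoints(px,K,np.array(f['dist'],float)).reshape(-1,2)
    d=np.c_[u[:,0],-u[:,1],-np.ones(len(u))]
    T=c2w(f); return T[:3,3], d@T[:3,:3].T
def onplane(f,px,z):
    o,d=rays(f,px); return o+d*((z-o[2])/d[:,2])[:,None]
def depthpts(f,px):
    px=np.asarray(px,int).reshape(-1,2); o,d=rays(f,px); r=f['range_z'][px[:,1],px[:,0]]
    return o+d*r[:,None]
E
python3 - <<'E'
from h import *
s=arm.get_state();print(s)
for n in ['scene','top','wrist']:
    f=grab(n); save(f,n+'0.png'); np.savez('pics/'+n+'0.npz',**{k:v for k,v in f.items() if k!='state'}); print(n,c2w(f).round(3).tolist(),f['fx'],f['dist'])
E
```

```text
pics
{'t': 0.0, 'q': array([-1.03993692e+00,  3.59414287e-01,  1.10965334e-02, -3.59112705e-04,
       -1.22411348e+00, -2.88085937e-01]), 'qd': array([-0.00091172,  0.00017307,  0.00093124, -0.00066965,  0.00054014,
       -0.00070594]), 'joint_efforts': array([ 1.03608563e-03, -5.82722104e+01,  2.93054903e+01,  6.99698836e+00,
        7.00484510e-03, -2.01254147e-04]), 'eef_pos': array([ 0.16212344, -0.65474948,  0.22561975]), 'ee_rot': array([ 3.13992920e+00, -1.40874440e-04, -2.89894136e+00]), 'force': array([ 0.04854704, -0.02262065, -0.57499124]), 'moment': array([-0.00824493, -0.00233184,  0.00629265]), 'width': 0.08795024009206596}
scene [[0.594, 0.512, -0.62, -0.154], [-0.804, 0.393, -0.446, -0.486], [0.015, 0.764, 0.645, 0.767], [0.0, 0.0, 0.0, 1.0]] 571.1823365959273 [0.04039824 0.         0.         0.         0.        ]
top [[0.015, 0.988, -0.155, 0.359], [-1.0, 0.016, 0.005, 0.01], [0.008, 0.155, 0.988, 1.026], [0.0, 0.0, 0.0, 1.0]] 472.51901656883285 [0.01895097 0.         0.         0.         0.        ]
wrist [[-0.241, -0.929, -0.282, 0.085], [0.97, -0.23, -0.072, -0.673], [0.002, -0.291, 0.957, 0.385], [0.0, 0.0, 0.0, 1.0]] 387.7932421615428 [-0.05957956  0.          0.          0.          0.        ]
```

View pics/top0.png

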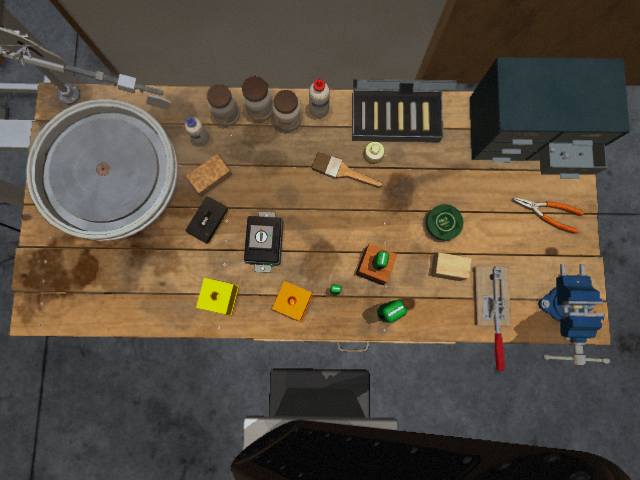

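View pics/scene0.png

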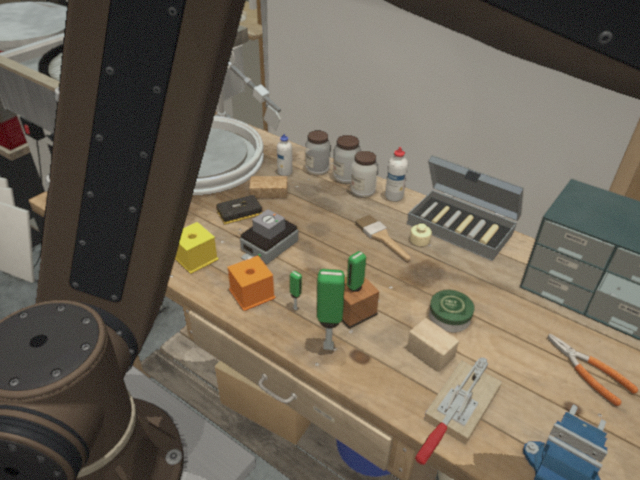

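View pics/wrist0.png

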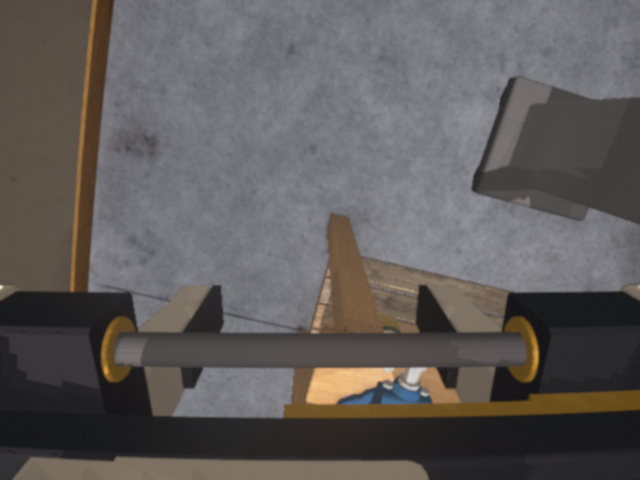

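The top view shows the middle driver standing in the brown wooden block (block 377,263, butt 382,258). The decoys are at 393,312 (large) and 336,289 (small). The battery box with its boss is at 262,237. Next I'll measure.

```bash
python3 - <<'E'
from h import *
f=grab('top')
np.set_printoptions(suppress=True,precision=4)
for n,p in dict(boss=(262,237),butt=(382,256),big=(393,306),small=(336,288),blockcorner=(366,268),tin=(445,222),pine=(452,265),pad=(206,219),cork=(208,173),jar=(286,108)).items(): print(n,depthpts(f,[p])[0])
img=cv2.cvtColor(f['img'],cv2.COLOR_RGB2BGR)
a=cv2.resize(img[235:335,330:430],None,fx=6,fy=6,interpolation=cv2.INTER_CUBIC); cv2.imwrite('pics/z1.png',a)
a=cv2.resize(img[200:280,220:300],None,fx=7,fy=7,interpolation=cv2.INTER_CUBIC); cv2.imwrite('pics/z2.png',a)
g=grab('scene'); img=cv2.cvtColor(g['img'],cv2.COLOR_RGB2BGR)
a=cv2.resize(img[190:370,220:420],None,fx=4,fy=3.3,interpolation=cv2.INTER_CUBIC); cv2.imwrite('pics/z3.png',a[:600])
for n,p in dict(bigtop=(330,275),midtop=(357,258)).items(): print(n,depthpts(g,[p])[0])
# top heights of big
m=cv2.inRange(cv2.cvtColor(f['img'],cv2.COLOR_RGB2HSV),(50,120,40),(80,255,255))
ys,xs=np.nonzero(m); P=depthpts(f,np.c_[xs,ys]); 
n,l,st,c=cv2.connectedComponentsWithStats(m)
for i in range(1,n):
    if st[i,4]>30:
        P=depthpts(f,np.c_[xs,ys][l[ys,xs]==i]); print(st[i],P.max(0),P.min(0))
E
```

```text
boss [0.5189 0.1274 0.0687]
butt [ 0.4753 -0.1103  0.1312]
big [ 0.3799 -0.1234  0.1761]
small [ 0.4168 -0.0254  0.0693]
blockcorner [ 0.4595 -0.0872  0.0572]
tin [ 0.5637 -0.259   0.0325]
pine [ 0.4703 -0.2688  0.0416]
pad [0.5638 0.2548 0.0237]
cork [0.665  0.2545 0.0286]
jar [0.7874 0.0834 0.0951]
bigtop [ 0.3673 -0.1312  0.1769]
midtop [ 0.4654 -0.1177  0.1351]
[431 205  32  31 277] [0.6016 0.0102 1.0256] [ 0.3592 -0.2959  0.0279]
[439 214  15  16 103] [ 0.5812 -0.2459  0.0394] [ 0.5484 -0.2758  0.0291]
[373 251  16  18 174] [0.4851 0.0102 1.0256] [ 0.3592 -0.1218  0.0813]
[331 280  11  12 101] [0.4321 0.0102 1.0256] [ 0.3592 -0.0348  0.0389]
[377 300  30  22 347] [ 0.3909 -0.1042  0.1791] [ 0.3533 -0.1476  0.0956]
```

View pics/z1.png

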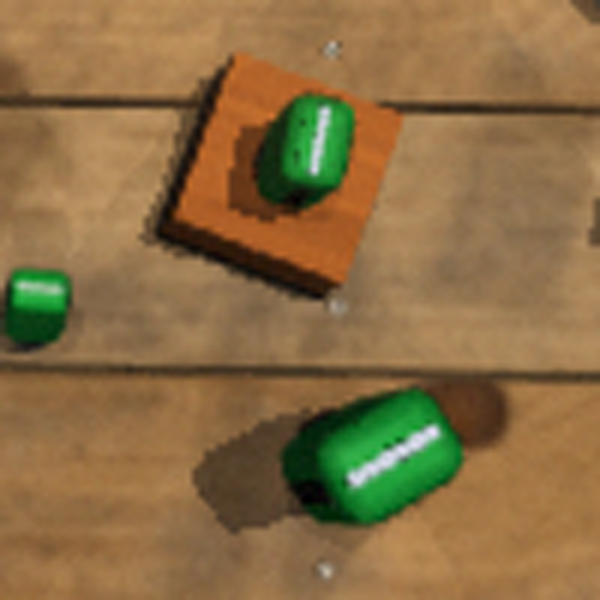

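View pics/z2.png

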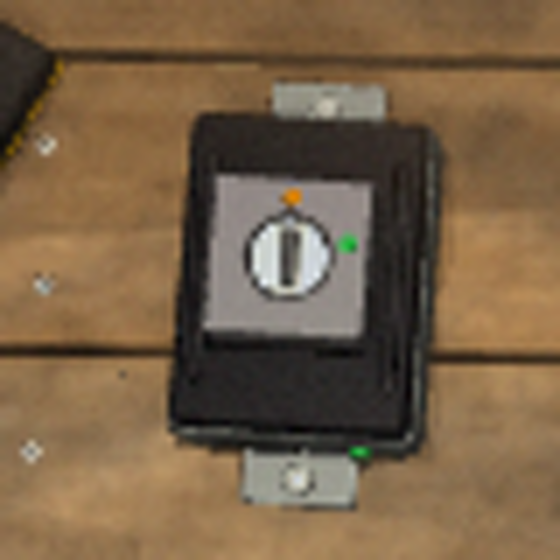

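View pics/z3.png

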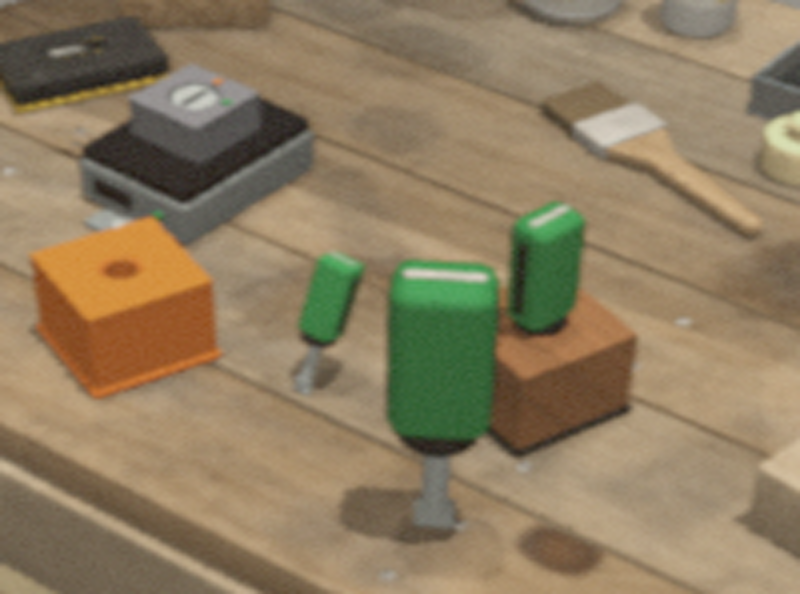

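```bash
python3 - <<'E'
from h import *
np.set_printoptions(suppress=True,precision=4)
f=grab('top')
p=lambda x,y,ox,oy,s:(ox+(x+.5)/s-.5,oy+(y+.5)/s-.5)
# stripe ends on butt
a=onplane(f,[p(313,172,330,235,6),p(326,108,330,235,6)],0.135); print('stripe',a,a.mean(0),np.arctan2(*(a[1]-a[0])[[1,0]]))
# block top corners
c=onplane(f,[p(237,55,330,235,6),p(402,120,330,235,6),p(340,290,330,235,6),p(172,215,330,235,6)],0.06); print('block',c,c.mean(0)); 
for i in range(4): d=c[(i+1)%4]-c[i]; print(np.arctan2(d[1],d[0]),np.linalg.norm(d))
# boss corners
c=onplane(f,[p(215,177,220,200,7),p(372,182,220,200,7),p(363,336,220,200,7),p(205,330,220,200,7)],0.07); print('boss',c,c.mean(0))
for i in range(4): d=c[(i+1)%4]-c[i]; print(np.arctan2(d[1],d[0]),np.linalg.norm(d))
h=onplane(f,[p(289,256,220,200,7)],0.065);print('head',h, onplane(f,[p(293,198,220,200,7),p(348,244,220,200,7)],0.07))
print('slot',onplane(f,[p(291,232,220,200,7),p(289,284,220,200,7)],0.065))
# scene view
g=grab('scene'); q=lambda x,y:(220+(x+.5)/4-.5,190+(y+.5)/3.3-.5)
a=onplane(g,[q(532,225),q(569,208)],0.135);print('scene stripe',a,a.mean(0),np.arctan2(*(a[1]-a[0])[[1,0]]))
c=onplane(g,[q(131,100),q(185,67),q(260,94),q(207,128)],0.07);print('scene boss',c,c.mean(0))
E
```

```text
stripe [[ 0.461  -0.1092  0.135 ]
 [ 0.4814 -0.1135  0.135 ]] [ 0.4712 -0.1113  0.135 ] -0.20378886205272928
block [[ 0.5097 -0.0933  0.06  ]
 [ 0.488  -0.15    0.06  ]
 [ 0.4293 -0.1283  0.06  ]
 [ 0.454  -0.071   0.06  ]] [ 0.4702 -0.1106  0.06  ]
-1.9364607778288863 0.06069830180543199
2.7872915356418257 0.06257014505023926
1.1634089110148271 0.062358554532508305
-0.3805885875672132 0.05997175505282791
boss [[0.5435 0.1522 0.07  ]
 [0.5428 0.1061 0.07  ]
 [0.4971 0.1073 0.07  ]
 [0.4981 0.1533 0.07  ]] [0.5204 0.1297 0.07  ]
-1.5869256452651783 0.046093859962015295
3.114849759975789 0.0457599133542326
1.5481220172617767 0.04606561335806552
-0.02617024116397372 0.04545813065043142
head [[0.5212 0.1303 0.065 ]] [[0.5377 0.1291 0.07  ]
 [0.5242 0.1125 0.07  ]]
slot [[0.5284 0.1299 0.065 ]
 [0.5129 0.13   0.065 ]]
scene stripe [[ 0.4614 -0.1116  0.135 ]
 [ 0.4819 -0.1166  0.135 ]] [ 0.4717 -0.1141  0.135 ] -0.24265379534120463
scene boss [[0.4978 0.1492 0.07  ]
 [0.5395 0.1496 0.07  ]
 [0.5416 0.1022 0.07  ]
 [0.5001 0.1018 0.07  ]] [0.5197 0.1257 0.07  ]
```

```bash
cat >> h.py <<'E'
def plan(target,yaw,maxs=None):
    "shares from measured pose to world target"
    s=arm.get_state(); R0=R.from_euler('xyz',s['ee_rot']); d=R0.inv().apply(np.array(target)-s['eef_pos'])
    Rt=R.from_euler('xyz',[np.pi,0,yaw]); rv=(R0.inv()*Rt).as_rotvec()
    print('shift share',(d/.3).round(4),'turn share',(rv/(np.pi/3)).round(4),'at',s['eef_pos'].round(4),s['ee_rot'].round(4),'t',round(s['t'],2),'F',s['force'].round(2),'w',round(s['width'],4))
E
python3 -c "
from h import *
plan((.47,-.112,.26),-.22)"
```

```text
shift share [-1.431   1.5107 -0.1117] turn share [ 2.0000e-04  5.0000e-04 -2.5581e+00] at [ 0.1622 -0.6551  0.2263] [ 3.1412e+00 -1.0000e-04 -2.8988e+00] t 0.35 F [0.17 0.17 0.43] w 0.0876
```

```bash
python3 -m inch '0 -0.1 0.1 -0.11 0 0 -0.12; 0 -0.72 0.755 -0.11 0 0 -0.95; 0 -0.72 0.755 -0.11 0 0 -0.95; 0 -0.72 0.755 -0.11 0 0 -0.95; 0 -0.72 0.755 -0.11 0 0 -0.95; 0 -0.72 0.755 -0.11 0 0 -0.95; 0 -0.72 0.755 -0.11 0 0 -0.95; 0 -0.72 0.755 -0.11 0 0 -0.95; 0 -0.72 0.755 -0.11 0 0 -0.95; 0 -0.72 0.755 -0.11 0 0 -0.95; 0 -0.72 0.755 -0.11 0 0 -0.95; 0 -0.72 0.755 -0.11 0 0 -0.95'
python3 -c "
from h import *
plan((.47,-.112,.26),-.22);print(arm.get_state()['q'])"
```

```text
t: 1.55
eef_pos: [0.317, -0.384, 0.2593]
ee_rot: [3.141, 0.0, -1.906]
force: [-0.5, -0.8, -0.1]
width: 0.0874
shift share [-1.024  -0.1835 -0.0025] turn share [ 3.00e-04  6.00e-04 -1.61e+00] at [ 0.317  -0.384   0.2593] [ 3.141e+00  1.000e-04 -1.906e+00] t 1.55 F [-0.48 -0.8  -0.15] w 0.0874
[-4.85361971e-01  4.25289034e-02 -3.15708315e-01 -2.89624868e-05
 -1.21318868e+00  1.50214820e-01]
```

```bash
python3 -m inch '0 -0.1 -0.02 0 0 0 -0.12; 0 -0.95 -0.17 0 0 0 -0.95; 0 -0.95 -0.17 0 0 0 -0.95; 0 -0.95 -0.17 0 0 0 -0.95; 0 -0.95 -0.17 0 0 0 -0.95; 0 -0.95 -0.17 0 0 0 -0.95; 0 -0.95 -0.17 0 0 0 -0.95; 0 -0.95 -0.17 0 0 0 -0.95; 0 -0.95 -0.17 0 0 0 -0.95'
python3 -c "
from h import *
plan((.47,-.112,.26),-.22);print(arm.get_state()['q'])"
```

```text
t: 2.45
eef_pos: [0.4587, -0.1311, 0.2593]
ee_rot: [3.141, 0.0, -0.912]
force: [0.8, 0.6, -1.0]
width: 0.0876
shift share [-0.0273 -0.0688 -0.0023] turn share [ 5.000e-04  5.000e-04 -6.609e-01] at [ 0.4587 -0.1311  0.2593] [ 3.141e+00  3.000e-04 -9.121e-01] t 2.45 F [ 0.81  0.64 -0.97] w 0.0876
[ 1.35399569e-01  5.12764582e-03 -3.54230990e-01  2.96984895e-05
 -1.21215975e+00  5.23281835e-01]
```

```bash
python3 -m inch '0 -0.027 -0.069 0 0 0 -0.14; 0 -0.027 -0.069 0 0 0 -0.66; 0 -0.027 -0.069 0 0 0 -0.66; 0 -0.027 -0.069 0 0 0 -0.66; 0 -0.027 -0.069 0 0 0 -0.66; 0 -0.027 -0.069 0 0 0 -0.66; 0 -0.027 -0.069 0 0 0 -0.66; 0 -0.027 -0.069 0 0 0 -0.66'
python3 -c "
from h import *
f=grab('wrist');save(f,'w1.png');print(np.array(f['tool_from_camera']).round(4))
plan((.47,-.112,.26),-.22)
T=np.array(f['tool_from_camera']);Ti=np.linalg.inv(T)
for z in [-.019,0,.05,.125,.19,.26]:
  p=Ti@[0,0,z,1]; print(z,f['cx']+f['fx']*p[0]/-p[2], f['cy']+f['fy']*-p[1]/-p[2])"
```

```text
t: 3.25
eef_pos: [0.47, -0.1123, 0.2596]
ee_rot: [3.142, 0.0, -0.222]
force: [0.0, -0.1, -0.2]
width: 0.0875
[[ 1.100e-03  9.561e-01  2.931e-01  7.840e-02]
 [ 1.000e+00 -1.200e-03 -0.000e+00 -7.000e-04]
 [ 3.000e-04  2.931e-01 -9.561e-01 -1.588e-01]
 [ 0.000e+00  0.000e+00  0.000e+00  1.000e+00]]
shift share [-0.0003 -0.0003 -0.0014] turn share [-0.     -0.     -0.0011] at [ 0.4701 -0.1121  0.2596] [-3.1416 -0.     -0.2212] t 3.3 F [-0.29  0.17  0.04] w 0.0876
-0.019 320.87529451868346 322.7269057192102
0 320.7307965104599 301.64112969625086
0.05 320.4632222054958 262.5955266921917
0.125 320.2248330557043 227.80874810191116
0.19 320.0958071098756 208.98072252326972
0.26 319.99921491831276 194.88557102671797
```

View pics/w1.png

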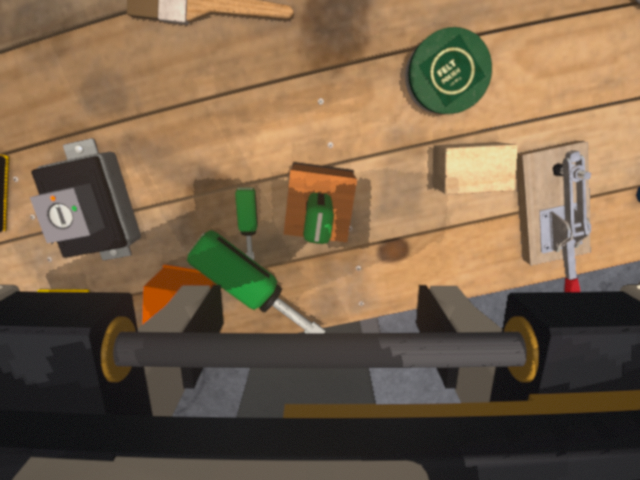

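The wrist view shows the driver butt at about (319,232) and the lock screw at (61,215). I'll zoom in and measure both.

```bash
python3 - <<'E'
from h import *
np.set_printoptions(suppress=True,precision=4)
f=grab('wrist'); img=cv2.cvtColor(f['img'],cv2.COLOR_RGB2BGR)
cv2.imwrite('pics/z4.png',np.hstack([cv2.resize(img[155:255,270:370],None,fx=4,fy=4,interpolation=cv2.INTER_CUBIC),cv2.resize(img[180:255,25:100],(400,400),interpolation=cv2.INTER_CUBIC)]))
hsv=cv2.cvtColor(f['img'],cv2.COLOR_RGB2HSV)
m=cv2.inRange(hsv,(0,0,150),(180,90,255)); m[:, :295]=0;m[:,345:]=0;m[:190]=0;m[250:]=0
ys,xs=np.nonzero(m);print(len(xs),xs.mean(),ys.mean(), xs.min(),xs.max(),ys.min(),ys.max())
P=onplane(f,np.c_[xs,ys],.135)[:,:2];print(P.mean(0)); u,s,v=np.linalg.svd(P-P.mean(0));print(np.arctan2(v[0,1],v[0,0]))
E
```

```text
48 318.3333333333333 226.60416666666666 316 321 214 239
[ 0.4714 -0.1109]
2.779920016290032
```

View pics/z4.png

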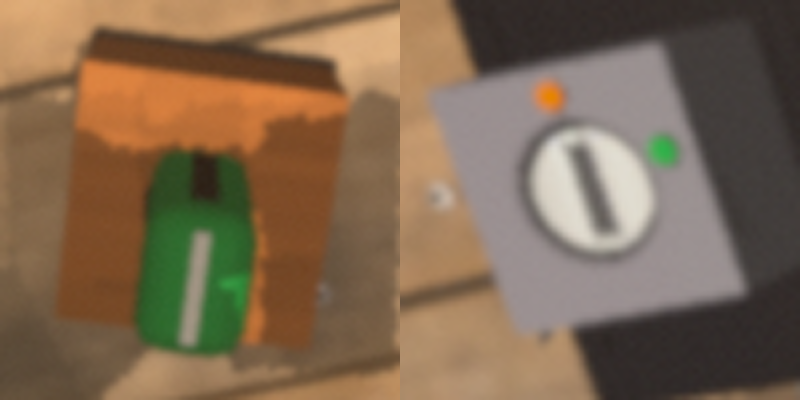

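```bash
python3 - <<'E'
from h import *
np.set_printoptions(suppress=True,precision=4)
f=grab('wrist')
def ang(f,px,z):
    a=onplane(f,px,z); d=a[1]-a[0]; print(a[:,:2].tolist(),a.mean(0)[:2],np.arctan2(d[1],d[0]),np.linalg.norm(d))
q=lambda x,y:(270+(x+.5)/4-.5,155+(y+.5)/4-.5)
ang(f,[q(188,345),q(202,232)],.135)
ang(f,[q(60,318),q(83,62)],.06); ang(f,[q(315,345),q(348,95)],.06); 
c=onplane(f,[q(60,318),q(83,62),q(315,345),q(348,95)],.06);print('block c',c.mean(0))
b=lambda x,y:(25+(x-400+.5)*75/400-.5,180+(y+.5)*75/400-.5)
c=onplane(f,[b(430,93),b(660,42),b(748,296),b(522,333)],.07);print(c,c.mean(0))
for i in range(4):
    d=c[(i+1)%4]-c[i];print(np.arctan2(d[1],d[0]),np.linalg.norm(d))
ang(f,[b(606,233),b(574,146)],.065)
print('head',onplane(f,[b(590,188)],.065),onplane(f,[b(590,188)],.058),onplane(f,[b(549,97),b(664,151)],.07))
t=grab('top'); hs=cv2.cvtColor(t['img'],cv2.COLOR_RGB2HSV)
print(t['img'][250:268,374:392].min(2))
E
```

```text
[[0.4607046730485933, -0.10702928473567701], [0.48176766783796604, -0.11445436364782183]] [ 0.4712 -0.1107] -0.33891601443155267 0.022333417704165224
[[0.45128885287214765, -0.07276022453212667], [0.5096335440510432, -0.09276465719988616]] [ 0.4805 -0.0828] -0.3303056143626909 0.061678848198710855
[[0.4312522712118969, -0.13138482383969385], [0.4889558345909271, -0.15073871659280252]] [ 0.4601 -0.1411] -0.3236112316269103 0.06086275044176519
block c [ 0.4703 -0.1119  0.06  ]
[[0.5419 0.1522 0.07  ]
 [0.5405 0.1067 0.07  ]
 [0.4938 0.1087 0.07  ]
 [0.4967 0.1538 0.07  ]] [0.5182 0.1303 0.07  ]
-1.6008145738383635 0.0455190285644836
3.097022543213019 0.046760041647228315
1.5073814139845787 0.0451656297348238
-0.036689039973064934 0.045247996546609284
[[0.5101593634597821, 0.13393182844009338], [0.5265778545977536, 0.13331141137654784]] [0.5184 0.1336] -0.03776973237456622 0.01643020902424522
head [[0.5187 0.1335 0.065 ]] [[0.5181 0.1387 0.058 ]] [[0.5361 0.1306 0.07  ]
 [0.5222 0.1136 0.07  ]]
[[ 34  32  36  33  38  40  38  36  35  33  31  34  31  31  32  29  32  31]
 [ 33  34  34  30 
[... 557 characters left out ...]
 54  62  56  65  69  61]
 [ 17  20  15  20  23  25  26  75 102  40  41  50  44  48  46  63  57  61]
 [ 18  15  18  18  28  26  25 130 113  34  27  22  32  40  40  50  52  52]
 [ 16  14  16  20  25  20  53 129  70  31  22  20  22  27  27  27  29  36]
 [ 17  15  25  19  23  22  86 134  48  22  21  21  21  28  26  29  27  29]
 [ 17  13  17  22  13  20  34  69  22  22  19  22  29  34  26  27  28  27]
 [  8  16  15  11  20  19  13  27  23  22  16  16  28  30  31  28  28  25]
 [ 12  11   8  14  12  20  16  20  16  19  16  24  32  30  28  32  25  32]
 [ 17  17  11  13   6   8  13  13  17  17  35  26  26  28  35  32  23  27]
 [ 23  12   9   3  14  15  10  16  26  49  48  31  28  30  30  30  29  26]]
```

```bash
python3 -c "
from h import *
plan((.4712,-.1110,.081),-.34)"
```

```text
shift share [ 0.0027 -0.0031  0.5952] turn share [-0.      0.      0.1154] at [ 0.4702 -0.1117  0.2596] [-3.1416  0.     -0.2192] t 3.45 F [ 0.2   0.18 -0.76] w 0.0875
```

```bash
python3 -m inch '0 0.003 -0.003 0.12 0 0 0.115; 0 0.003 -0.003 0.28 0 0 0.115; 0 0.003 -0.003 0.42 0 0 0.115; 0 0.003 -0.003 0.52 0 0 0.115; 0 0.003 -0.003 0.57 0 0 0.115; 0 0.003 -0.003 0.595 0 0 0.115; 0 0.003 -0.003 0.595 0 0 0.115; 0 0.003 -0.003 0.595 0 0 0.115'
python3 -c "
from h import *
plan((.4712,-.1110,.081),-.34)
f=grab('wrist');save(f,'w2.png')"
```

```text
t: 4.25
eef_pos: [0.472, -0.1109, 0.0818]
ee_rot: [-3.141, -0.001, -0.338]
force: [-0.0, -0.2, 0.6]
width: 0.0878
shift share [-0.0024  0.0013  0.0028] turn share [-0.0003 -0.001   0.0016] at [ 0.472  -0.1109  0.0818] [-3.1412e+00 -1.1000e-03 -3.3830e-01] t 4.25 F [-0.01 -0.24  0.64] w 0.0878
```

View pics/w2.png

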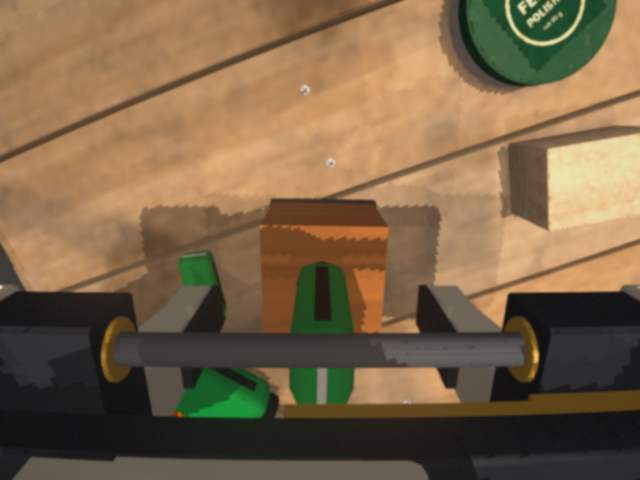

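The driver sits centred between the pads (stripe at column 321, vertical in the image). Next I close the fingers.

```bash
python3 -m inch '1 0 0 0 0 0 0; 1 0 0 0 0 0 0; 1 0 0 0 0 0 0; 1 0 0 0 0 0 0; 1 0 0 0 0 0 0; 1 0 0 0 0 0 0; 1 0 0 0 0 0 0; 1 0 0 0 0 0 0' 45
python3 -c "
from h import *
plan((.4712,-.1110,.081),-.34)"
```

```text
t: 5.1
eef_pos: [0.4713, -0.111, 0.081]
ee_rot: [3.142, 0.0, -0.338]
force: [-0.3, 0.5, -0.6]
width: 0.0292
shift share [-0.0001  0.0002  0.0001] turn share [0.0001 0.0001 0.0016] at [ 0.4713 -0.111   0.081 ] [ 3.1415e+00  1.0000e-04 -3.3840e-01] t 5.1 F [-0.28  0.53 -0.58] w 0.0292
```

```bash
python3 -m inch '1 0 0 0 0 0 0; 1 0 0 0 0 0 0; 1 0 0 0 0 0 0; 1 0 0 0 0 0 0'
python3 -c "
from h import *
plan((.4712,-.1110,.081),-.34)"
```

```text
t: 5.5
eef_pos: [0.4713, -0.111, 0.081]
ee_rot: [3.142, 0.0, -0.338]
force: [-0.6, -0.1, -0.5]
width: 0.0217
shift share [-0.0002  0.0002  0.0001] turn share [0.     0.     0.0015] at [ 0.4713 -0.111   0.081 ] [ 3.1416  0.     -0.3384] t 5.5 F [-0.6  -0.09 -0.49] w 0.0217
```

```bash
python3 -m inch '1 0 0 -0.04 0 0 0; 1 0 0 -0.14 0 0 0; 1 0 0 -0.26 0 0 0; 1 0 0 -0.36 0 0 0; 1 0 0 -0.4 0 0 0; 1 0 0 -0.4 0 0 0'
python3 -c "
from h import *
plan((.519,.130,.185),-.037)
f=grab('wrist');save(f,'w3.png')"
```

```text
t: 6.1
eef_pos: [0.4721, -0.1108, 0.2024]
ee_rot: [-3.14, -0.003, -0.338]
force: [0.2, 0.6, -1.7]
width: 0.0221
shift share [-0.1191 -0.8091  0.0589] turn share [-0.0011 -0.0029 -0.2878] at [ 0.4721 -0.1108  0.2024] [-3.140e+00 -2.800e-03 -3.384e-01] t 6.1 F [ 0.2   0.57 -1.75] w 0.0221
```

View pics/w3.png

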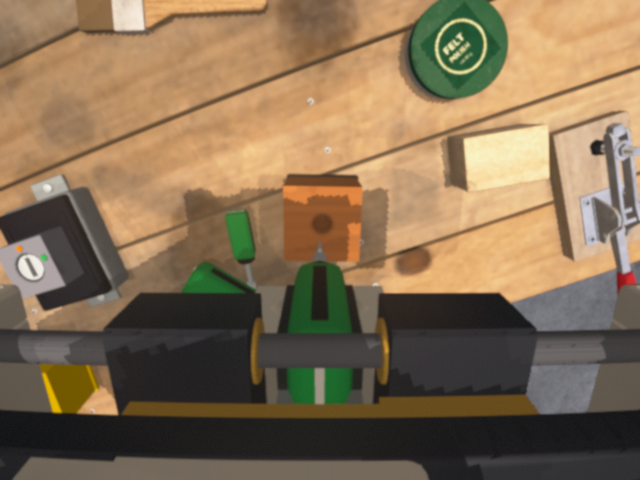

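The driver is held and the blade tip shows at (319,247), with the hole at (322,223). I'm moving it over the boss.

```bash
python3 -m inch '1 -0.02 -0.08 0 0 0 -0.05; 1 -0.05 -0.24 0 0 0 -0.15; 1 -0.07 -0.4 0.01 0 0 -0.2; 1 -0.09 -0.55 0.02 0 0 -0.288; 1 -0.1 -0.68 0.03 0 0 -0.288; 1 -0.112 -0.77 0.05 0 0 -0.288; 1 -0.12 -0.809 0.057 0 0 -0.288; 1 -0.12 -0.809 0.057 0 0 -0.288; 1 -0.12 -0.809 0.057 0 0 -0.288'
python3 -c "
from h import *
plan((.519,.130,.185),-.037)
f=grab('wrist');save(f,'w4.png')
img=cv2.imread('pics/w4.png');cv2.imwrite('pics/w4z.png',cv2.resize(img[170:290,260:380],None,fx=5,fy=5,interpolation=cv2.INTER_CUBIC))
g=grab('top');save(g,'t4.png')"
```

```text
t: 7.05
eef_pos: [0.5171, 0.1292, 0.1827]
ee_rot: [3.14, 0.002, -0.037]
force: [-1.8, -0.0, -1.4]
width: 0.0218
shift share [ 0.0063 -0.003  -0.0076] turn share [0.0013 0.0021 0.0003] at [0.5171 0.1292 0.1827] [ 3.1402e+00  2.2000e-03 -3.6700e-02] t 7.05 F [-1.76 -0.05 -1.39] w 0.0218
```

View pics/w4z.png

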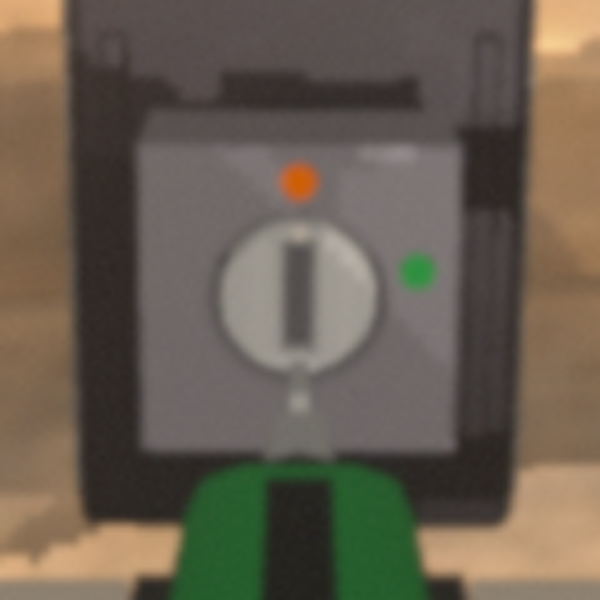

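```bash
cat >> h.py <<'E'
def proj_tool(f,P):
    Ti=np.linalg.inv(np.array(f['tool_from_camera'])); P=np.asarray(P,float); p=P@Ti[:3,:3].T+Ti[:3,3]
    K=np.array([[f['fx'],0,f['cx']],[0,f['fy'],f['cy']],[0,0,1]])
    q=p*[1,-1,-1]
    return cv2.projectPoints(q,np.zeros(3),np.zeros(3),K,np.array(f['dist'],float))[0].reshape(-1,2)
E
python3 - <<'E'
from h import *
np.set_printoptions(suppress=True,precision=4)
f=grab('wrist'); plan((.519,.130,.185),-.037)
uv=proj_tool(f,[[.006,0,.071],[0,0,.071],[-.006,0,.071],[.006,.0013,.071],[.006,-.0013,.071]]);print('tip zoom px',((uv-[260,170])*5+2))
z=lambda x,y:(260+(x+.5)/5-.5,170+(y+.5)/5-.5)
c=onplane(f,[z(137,143),z(463,143),z(457,454),z(138,454)],.07);print('boss',c.mean(0));
for i in range(4):
    d=c[(i+1)%4]-c[i];print(np.arctan2(d[1],d[0]),np.linalg.norm(d))
for h in (.07,.064,.058): 
  a=onplane(f,[z(299,297),z(298,348),z(298,240),z(221,297),z(378,297)],h);print(h,'head',a[0],'slot',a[1:3].mean(0),np.arctan2(*(a[2]-a[1])[[1,0]]),'len',np.linalg.norm(a[2]-a[1]),'diam',np.linalg.norm(a[4]-a[3]))
print('opening ring',onplane(f,[z(299,296)],.07))
# depth
D=f['range_z']
for nm,(x,y) in dict(headL=(245,290),headR=(355,300),headT=(340,250),bossL=(170,290),bossR=(430,340),bossBL=(180,400)).items():
    u,v=map(round,z(x,y)); pts=depthpts(f,[(u+i,v+j) for i in(-1,0,1) for j in(-1,0,1)]); print(nm,pts[:,2].mean(),pts[:,2].std())
E
```

```text
shift share [ 0.0043 -0.004  -0.0037] turn share [ 0.0001  0.0002 -0.001 ] at [0.5177 0.1289 0.1839] [ 3.1415  0.0002 -0.038 ] t 7.2 F [-0.26 -0.26 -1.71] w 0.0219
tip zoom px [[305.4529 361.3724]
 [305.3495 407.0771]
 [305.2471 452.1126]
 [315.9128 361.3854]
 [294.9929 361.3593]]
boss [0.519  0.1296 0.07  ]
-1.607382728008555 0.04647245822816058
3.110592661534274 0.047184342462594835
1.534223135007595 0.04773371681705226
-0.05772736575249981 0.047194782970171
0.07 head [0.5198 0.1295 0.07  ] slot [0.5202 0.1296 0.07  ] -0.03673045638787376 len 0.01634198418385983 diam 0.02290209959523042
0.064 head [0.5181 0.1296 0.064 ] slot [0.5185 0.1297 0.064 ] -0.0367304563878739 len 0.01670192960956522 diam 0.023406536871365628
0.058 head [0.5165 0.1296 0.058 ] slot [0.5169 0.1298 0.058 ] -0.03673045638787427 len 0.017061875035270496 diam 0.023910974147500846
opening ring [[0.52   0.1295 0.07  ]]
headL 0.06936729663019878 0.0006925561326212905
headR 0.0698030809079367 0.000792244795804763
headT 0.06923914830746532 0.0005765452379869183
bossL 0.07089348710001143 0.0006667623163689173
bossR 0.07084371795298758 0.00093991222823139
bossBL 0.07079024868271655 0.0004669321875189635
```

```bash
python3 - <<'E'
import cv2
i=cv2.imread('pics/w4.png'); cv2.imwrite('pics/w4y.png',cv2.resize(i[228:268,300:340],None,fx=14,fy=14,interpolation=cv2.INTER_NEAREST))
E
```

```text
(no output)
```

View pics/w4y.png

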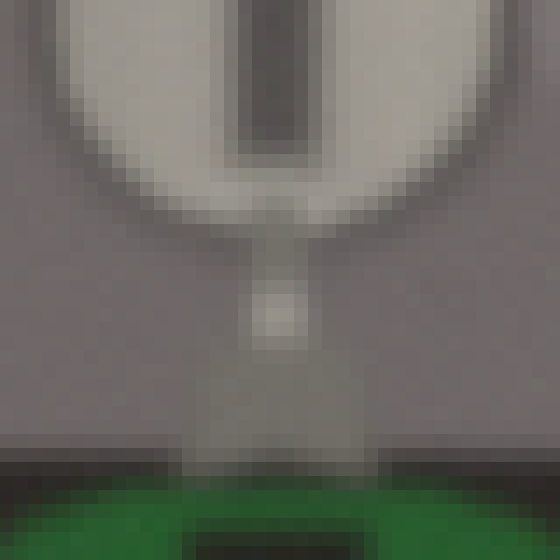

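```bash
python3 - <<'E'
from h import *
np.set_printoptions(suppress=True,precision=4)
f=grab('wrist'); save(f,'w5.png'); plan((.519,.130,.185),-.037)
i=cv2.imread('pics/w5.png'); cv2.imwrite('pics/w5z.png',cv2.resize(i[195:265,285:355],None,fx=8,fy=8,interpolation=cv2.INTER_NEAREST))
for r in range(216,250,2): print(r,i[r,308:332].mean(1).astype(int))
E
```

```text
shift share [ 0.0039 -0.0036 -0.003 ] turn share [-0.0002 -0.0002 -0.001 ] at [0.5178 0.129  0.1841] [-3.1414 -0.0002 -0.0381] t 7.25 F [-0.71  0.34 -1.12] w 0.022
216 [100  99 103 112 119 126 130 135 138 144 149 152 150 143 141 141 141 141
 134 122 113 109 113 116]
218 [107 117 130 139 145 144 144 140 137 135 138 143 143 136 135 144 156 165
 168 162 149 134 119 111]
220 [129 140 148 150 149 147 144 136 118  99  89  89  91  96 115 136 153 165
 169 171 171 169 155 136]
222 [145 148 150 152 150 148 145 136 117  94  80  80  83  92 114 137 149 151
 155 161 170 174 172 163]
224 [148 150 151 150 150 150 145 137 116  94  81  81  82  95 117 137 147 152
 153 156 161 163 165 168]
226 [147 148 150 150 150 149 145 136 117  92  82  80  83  94 116 136 148 150
 152 154 154 155 156 158]
228 [147 148 150 150 150 148 146 136 117  94  82  80  82  92 115 136 147 152
 152 153 153 155 153 153]
230 [147 147 149 150 149 149 147 140 122  96  81  80  82  93 115 136 147 152
 152 153 154 155 153 152]
232 [147 148 149 149 149 149 148 144 130 103  82  81  84  94 115 135 147 150
 152 152 154 154 153 151]
234 [146 149 150 150 149 149 146 136 114  91  80  80  82  93 116 137 147 150
 152 153 153 154 153 152]
236 [147 148 150 148 149 148 145 135 112  90  81  80  82  93 116 136 147 150
 152 152 153 154 152 149]
238 [144 148 149 150 150 149 146 135 113  96  88  87  88  99 117 137 147 150
 150 151 152 152 146 132]
240 [119 137 147 148 149 149 147 142 131 123 122 120 120 123 131 140 147 150
 150 150 145 132 114  97]
242 [ 96 101 115 127 138 147 151 151 149 143 133 127 129 136 143 146 142 141
 135 125 108  97  94  96]
244 [100  97  95  93  97 103 107 112 115 116 114 112 113 114 115 114 108 102
  96  96  96  99 100 104]
246 [105 104 104 102 100  98  97  94  94  98 106 110 110 106  98  95  97  99
 100 103 103 104 105 106]
248 [105 106 105 106 105 105 104 102 102 108 119 126 125 118 107 103 104 105
 104 106 106 105 106 106]
```

View pics/w5z.png

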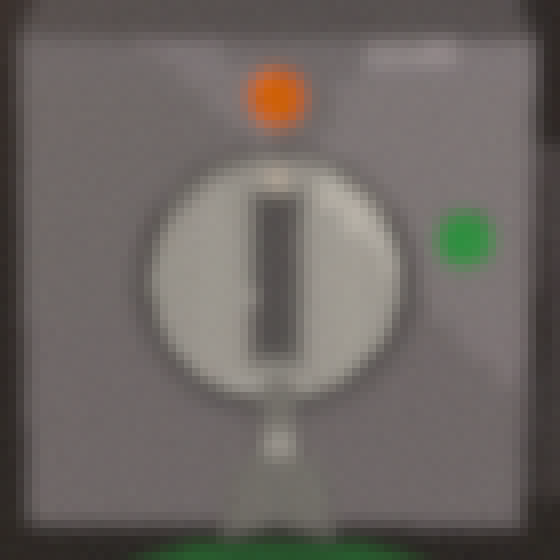

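```bash
python3 - <<'E'
from h import *
np.set_printoptions(suppress=True,precision=5)
f=grab('wrist'); s=f['state']; R0=R.from_euler('xyz',s['ee_rot'])
tl=lambda p:(R0.inv().apply(p-s['eef_pos']))
print(s['eef_pos'],s['t'])
for z in(.071,.069,.067):
  a=onplane(f,[(319,218.8),(319,239.7)],z); print(z,'slot ctr tool',tl(a).mean(0),'world',a.mean(0),np.linalg.norm(a[0]-a[1]))
print('boss', tl(onplane(f,[(285+277/8,195+277/8)],.07)))
print('tip col 319.35 row241 -> on tip plane tool', tl(onplane(f,[(319.35,241.5),(319.35,246)],s['eef_pos'][2]-.071)))
E
```

```text
[0.5178  0.12896 0.1841 ] 7.25
0.071 slot ctr tool [ 0.00229 -0.00111  0.1131 ] world [0.52015 0.13    0.071  ] 0.015797806016675867
0.069 slot ctr tool [ 0.00173 -0.00111  0.1151 ] world [0.51959 0.13002 0.069  ] 0.015913994409381585
0.067 slot ctr tool [ 0.00117 -0.00111  0.1171 ] world [0.51903 0.13005 0.067  ] 0.016030182802087307
boss [[ 0.00179 -0.00065  0.1141 ]]
tip col 319.35 row241 -> on tip plane tool [[ 0.00624 -0.00083  0.071  ]
 [ 0.0033  -0.00083  0.071  ]]
```

```bash
python3 -m inch '1 0.005 -0.001 0.03 0 0 0; 1 0.005 -0.001 0.07 0 0 0; 1 0.005 -0.001 0.1 0 0 0; 1 0.005 -0.001 0.113 0 0 0; 1 0.005 -0.001 0.113 0 0 0; 1 0.005 -0.001 0.113 0 0 0; 1 0.005 -0.001 0.113 0 0 0'
python3 -c "
from h import *
plan((.519,.130,.140),-.037)
f=grab('wrist');save(f,'w6.png')
i=cv2.imread('pics/w6.png'); cv2.imwrite('pics/w6z.png',cv2.resize(i[195:295,270:370],None,fx=6,fy=6,interpolation=cv2.INTER_CUBIC))"
```

```text
t: 8.0
eef_pos: [0.5197, 0.1304, 0.1504]
ee_rot: [-3.141, -0.001, -0.037]
force: [0.4, 0.4, -1.4]
width: 0.022
shift share [-0.0023  0.0013  0.0348] turn share [-0.0003 -0.0006  0.0004] at [0.5197 0.1304 0.1504] [-3.1413e+00 -6.0000e-04 -3.6600e-02] t 8.0 F [ 0.37  0.42 -1.39] w 0.022
```

View pics/w6z.png

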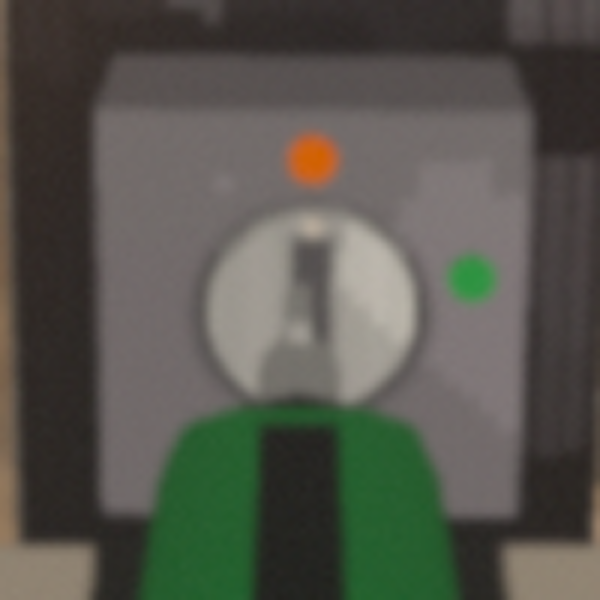

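```bash
python3 -m inch '1 0 0 0 0 0 0; 1 0 0 0 0 0 0'
python3 -c "
from h import *
plan((.5195,.130,.140),-.037)
f=grab('wrist');save(f,'w7.png')
i=cv2.imread('pics/w7.png'); cv2.imwrite('pics/w7z.png',cv2.resize(i[220:270,295:345],None,fx=12,fy=12,interpolation=cv2.INTER_NEAREST))"
```

```text
t: 8.25
eef_pos: [0.5195, 0.1303, 0.1503]
ee_rot: [-3.141, -0.0, -0.037]
force: [0.1, 0.8, -1.5]
width: 0.0218
shift share [-0.0001  0.0009  0.0344] turn share [-0.0003 -0.0004  0.0002] at [0.5195 0.1303 0.1503] [-3.1413e+00 -4.0000e-04 -3.6800e-02] t 8.25 F [ 0.1   0.76 -1.49] w 0.0218
```

View pics/w7z.png

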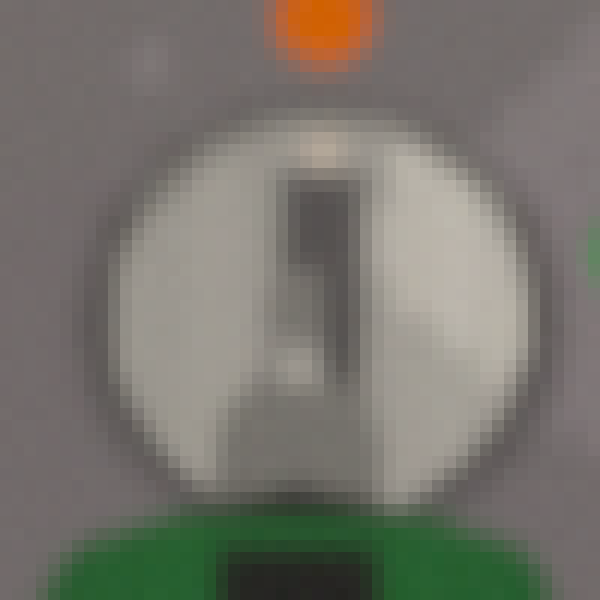

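```bash
python3 -m inch '1 0 0.0037 0.01 0 0 0; 1 0 0.0037 0.022 0 0 0; 1 0 0.0037 0.022 0 0 0; 1 0 0.0037 0.022 0 0 0; 1 0 0.0037 0.022 0 0 0'
python3 -c "
from h import *
plan((.5195,.130,.140),-.037)
f=grab('wrist');save(f,'w8.png')
i=cv2.imread('pics/w8.png'); cv2.imwrite('pics/w8z.png',cv2.resize(i[220:270,295:345],None,fx=12,fy=12,interpolation=cv2.INTER_NEAREST))"
```

```text
t: 8.8
eef_pos: [0.5194, 0.1291, 0.1435]
ee_rot: [3.141, 0.0, -0.037]
force: [-0.2, 1.1, -0.1]
width: 0.0217
shift share [ 0.0002 -0.0031  0.0115] turn share [0.0001 0.     0.0003] at [0.5194 0.1291 0.1435] [ 3.1415  0.     -0.0367] t 8.8 F [-0.25  1.06 -0.09] w 0.0217
```

View pics/w8z.png

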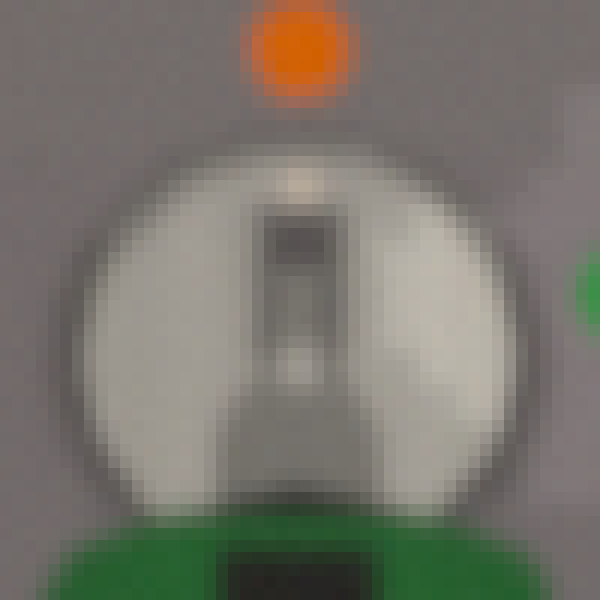

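The blade is centred over the slot (blade column 299, slot 300 in the zoom). Next I feel downwards in small steps.

```bash
python3 -m inch '1 0 0 0.003 0 0 0; 1 0 0 0.006 0 0 0; 1 0 0 0.009 0 0 0; 1 0 0 0.012 0 0 0; 1 0 0 0.015 0 0 0; 1 0 0 0.015 0 0 0'; python3 -m inch '1 0 0 0.003 0 0 0; 1 0 0 0.006 0 0 0;1 0 0 0.006 0 0 0; 1 0 0 0.006 0 0 0'; python3 -c "
from h import *
plan((.5195,.130,.140),-.037)"; python3 -m inch '1 0 0 0.003 0 0 0; 1 0 0 0.003 0 0 0; 1 0 0 0.003 0 0 0'
```

```text
t: 9.45
eef_pos: [0.5193, 0.129, 0.1388]
ee_rot: [3.141, 0.0, -0.037]
force: [0.2, -0.2, -1.5]
width: 0.0219
t: 9.85
eef_pos: [0.5194, 0.1291, 0.1371]
ee_rot: [3.142, 0.0, -0.037]
force: [0.1, 0.5, -0.1]
width: 0.0219
shift share [ 0.0003 -0.0031 -0.0096] turn share [0.     0.0001 0.0002] at [0.5194 0.1291 0.1371] [ 3.1416e+00  1.0000e-04 -3.6800e-02] t 9.85 F [ 0.09  0.47 -0.1 ] w 0.0219
t: 10.15
eef_pos: [0.5194, 0.1291, 0.1362]
ee_rot: [3.142, 0.0, -0.037]
force: [0.3, 0.0, -1.3]
width: 0.0218
```

```bash
for i in 1 2 ; do python3 -m inch '1 0 0 0.003 0 0 0; 1 0 0 0.003 0 0 0; 1 0 0 0.003 0 0 0' | grep -E "eef|force"; done; python3 -c "
from h import *
f=grab('wrist');save(f,'w9.png')
i=cv2.imread('pics/w9.png'); cv2.imwrite('pics/w9z.png',cv2.resize(i[220:270,295:345],None,fx=12,fy=12,interpolation=cv2.INTER_NEAREST))"
```

```text
eef_pos: [0.5195, 0.1291, 0.1356]
force: [-0.7, 0.7, 1.9]
eef_pos: [0.5195, 0.1291, 0.1347]
force: [-1.3, 0.1, 3.4]
```

View pics/w9z.png

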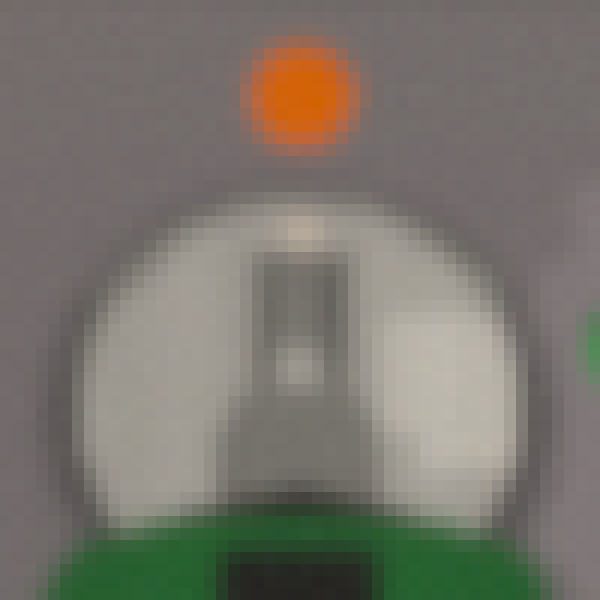

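```bash
for i in 1 2 ; do python3 -m inch '1 0 0 0.003 0 0 0; 1 0 0 0.003 0 0 0; 1 0 0 0.003 0 0 0' | grep -E "eef|force"; done; for i in 1 2 3; do python3 -m inch '1 0 0 0 0 0 0' | grep force; done
```

```text
eef_pos: [0.5196, 0.1291, 0.1338]
force: [-1.2, 0.6, 6.9]
eef_pos: [0.5196, 0.1291, 0.133]
force: [-2.1, -0.1, 6.7]
force: [-1.5, -0.5, 6.5]
force: [-1.2, -0.4, 7.2]
force: [-1.2, -0.2, 6.4]
```

```bash
for i in 1 2 ; do python3 -m inch '1 0 0 0.003 0 0 0; 1 0 0 0.003 0 0 0; 1 0 0 0.003 0 0 0' | grep -E "eef|force"; done; for i in 1 2 3; do python3 -m inch '1 0 0 0 0 0 0' | grep force; done
```

```text
eef_pos: [0.5196, 0.1291, 0.1322]
force: [-2.4, -0.6, 7.4]
eef_pos: [0.5196, 0.1291, 0.1314]
force: [-2.0, -0.2, 9.0]
force: [-2.6, -0.7, 8.0]
force: [-3.1, -0.3, 7.2]
force: [-2.0, -1.2, 8.9]
```

```bash
python3 -m inch '1 -0.002 0 0.001 0 0 0; 1 -0.002 0 0.001 0 0 0' | grep -E "eef|force"; for i in 1 2 3 4; do python3 -m inch '1 0 0 0 0 0 0' | grep force; done
```

```text
eef_pos: [0.5195, 0.1292, 0.1314]
force: [-1.6, -1.0, 8.4]
force: [-1.8, -0.7, 8.0]
force: [-0.4, -1.2, 7.9]
force: [-1.2, -1.2, 9.1]
force: [-1.4, -1.3, 8.8]
```

```bash
python3 -m inch '1 0 0 0.0013 0 0 0.02; 1 0 0 0.0013 0 0 0.06; 1 0 0 0.0013 0 0 0.1; 1 0 0 0.0013 0 0 0.14; 1 0 0 0.0013 0 0 0.18; 1 0 0 0.0013 0 0 0.2; 1 0 0 0.0013 0 0 0.2'; for i in 1 2 3; do python3 -m inch '1 0 0 0 0 0 0' | grep force; done;  python3 -c "
from h import *
s=arm.get_state();print(s['moment'])
f=grab('wrist');save(f,'wa.png')
i=cv2.imread('pics/wa.png'); cv2.imwrite('pics/waz.png',cv2.resize(i[210:270,290:350],None,fx=10,fy=10,interpolation=cv2.INTER_NEAREST))"
```

```text
t: 13.9
eef_pos: [0.5198, 0.1293, 0.1312]
ee_rot: [-3.141, -0.002, -0.246]
force: [-0.2, -0.3, 8.5]
width: 0.0214
force: [-0.3, -1.4, 9.6]
force: [-0.5, -1.1, 8.8]
force: [-0.9, -0.7, 8.8]
[-0.37139348  0.42712511  0.06468805]
```

View pics/waz.png

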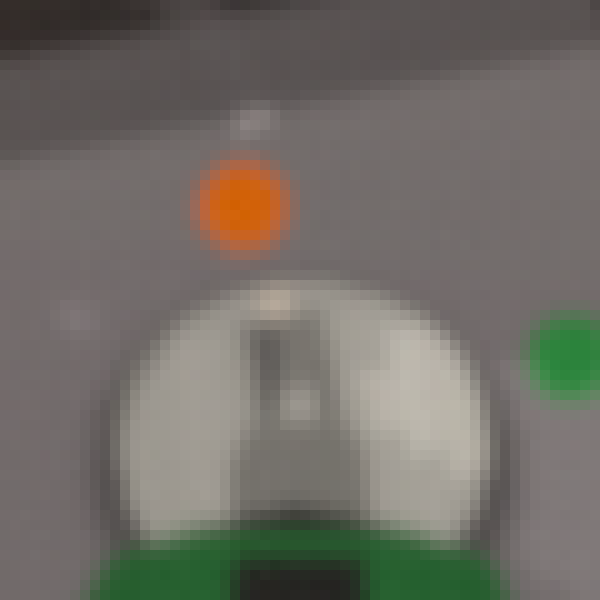

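```bash
python3 -m inch '1 0 0 0.0013 0 0 0.02; 1 0 0 0.0013 0 0 0.06; 1 0 0 0.0013 0 0 0.1; 1 0 0 0.0013 0 0 0.14; 1 0 0 0.0013 0 0 0.18; 1 0 0 0.0013 0 0 0.2; 1 0 0 0.0013 0 0 0.2'; for i in 1 2 3; do python3 -m inch '1 0 0 0 0 0 0' | grep force; python3 -c "
from h import *
print(arm.get_state()['moment'])"; done;  python3 -c "
from h import *
s=arm.get_state();print(s['moment'])
f=grab('wrist');save(f,'wb.png')
i=cv2.imread('pics/wb.png'); cv2.imwrite('pics/wbz.png',cv2.resize(i[210:270,290:350],None,fx=10,fy=10,interpolation=cv2.INTER_NEAREST))"
```

```text
t: 14.95
eef_pos: [0.5199, 0.1294, 0.1311]
ee_rot: [-3.14, -0.002, -0.456]
force: [-1.3, -0.6, 10.0]
width: 0.0221
force: [-0.3, -0.0, 10.5]
[-0.4438852   0.71723688  0.02731721]
force: [-1.8, -0.1, 11.0]
[-0.315055    0.71219232  0.04706848]
force: [-2.0, -0.6, 11.2]
[-0.41054953  0.7776724   0.00745214]
[-0.41054953  0.7776724   0.00745214]
```

View pics/wbz.png

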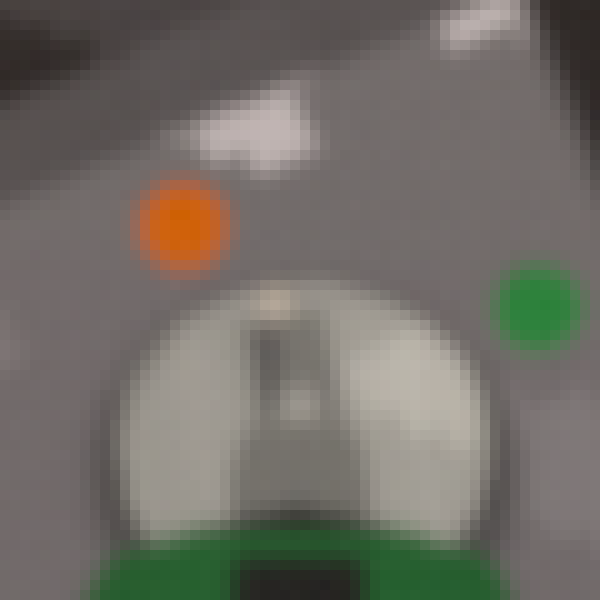

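The white dot follows the blade, so the screw is turning. I'll continue with slightly less push.

```bash
python3 -m inch '1 0 0 -0.001 0 0 0.03; 1 0 0 -0.001 0 0 0.08; 1 0 0 -0.001 0 0 0.13; 1 0 0 -0.001 0 0 0.18; 1 0 0 -0.001 0 0 0.23; 1 0 0 -0.001 0 0 0.28; 1 0 0 -0.001 0 0 0.33; 1 0 0 -0.001 0 0 0.38; 1 0 0 -0.001 0 0 0.42; 1 0 0 -0.001 0 0 0.45; 1 0 0 -0.001 0 0 0.45'; python3 -c "
from h import *
print(arm.get_state()['moment'])"
 python3 -m inch '1 0 0 0 0 0 0' | grep force; python3 -c "
from h import *
s=arm.get_state();print(s['moment'],s['ee_rot'])
f=grab('wrist');save(f,'wc.png')
i=cv2.imread('pics/wc.png'); cv2.imwrite('pics/wcz.png',cv2.resize(i[210:270,290:350],None,fx=10,fy=10,interpolation=cv2.INTER_NEAREST))"
```

```text
t: 16.4
eef_pos: [0.52, 0.1294, 0.1311]
ee_rot: [-3.139, -0.001, -0.927]
force: [-0.1, -0.4, 8.8]
width: 0.0221
[-0.35794725  0.21568993  0.0254944 ]
force: [-0.2, -0.7, 9.0]
[-0.37469694  0.20295161 -0.00063852] [-3.13927703e+00 -1.06144840e-03 -9.26392065e-01]
```

View pics/wcz.png

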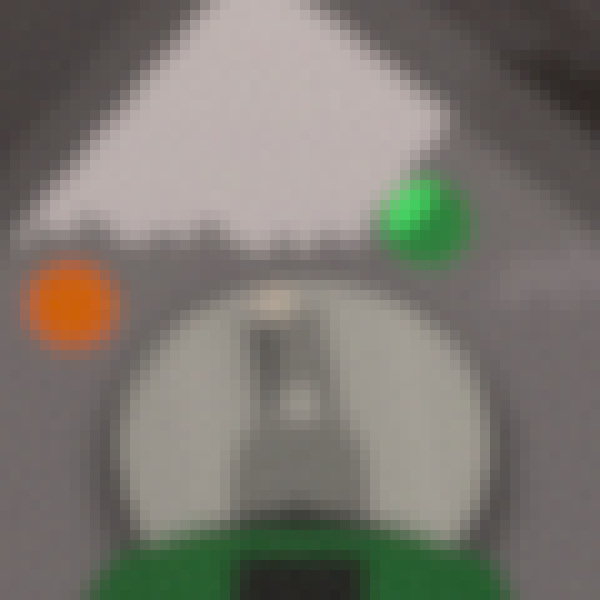

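```bash
python3 -m inch '1 0 0 0 0 0 0.03; 1 0 0 0 0 0 0.08; 1 0 0 0 0 0 0.13; 1 0 0 0 0 0 0.18; 1 0 0 0 0 0 0.23; 1 0 0 0 0 0 0.28; 1 0 0 0 0 0 0.32; 1 0 0 0 0 0 0.35; 1 0 0 0 0 0 0.37; 1 0 0 0 0 0 0.37'; python3 -c "
from h import *
s=arm.get_state();print(s['moment'],s['ee_rot'])
f=grab('wrist');save(f,'wd.png')
i=cv2.imread('pics/wd.png'); cv2.imwrite('pics/wdz.png',cv2.resize(i[210:270,290:350],None,fx=10,fy=10,interpolation=cv2.INTER_NEAREST))"
```

```text
t: 17.55
eef_pos: [0.52, 0.1293, 0.1312]
ee_rot: [-3.139, -0.0, -1.314]
force: [0.0, -0.7, 8.1]
width: 0.0217
[-0.48985541  0.1075961   0.04222454] [-3.13893499e+00 -2.02356199e-04 -1.31448414e+00]
```

View pics/wdz.png

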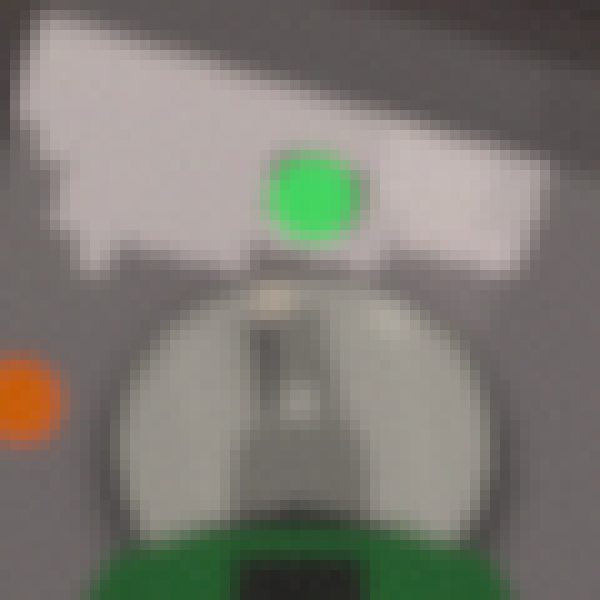

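```bash
for i in 1 2 3; do python3 -m inch '1 0 0 0 0 0 0.02; 1 0 0 0 0 0 0.04; 1 0 0 0 0 0 0.05; 1 0 0 0 0 0 0.05' | grep -E "rot|force|eef"; python3 -c "
from h import *
s=arm.get_state();print(s['moment'])"; done; python3 -c "
from h import *
f=grab('wrist');save(f,'we.png')
i=cv2.imread('pics/we.png'); cv2.imwrite('pics/wez.png',cv2.resize(i[210:270,290:350],None,fx=10,fy=10,interpolation=cv2.INTER_NEAREST))"
```

```text
eef_pos: [0.5201, 0.1294, 0.1312]
ee_rot: [-3.139, 0.0, -1.367]
force: [-0.1, -1.9, 8.0]
[-0.46560508  0.06904211  0.088448  ]
eef_pos: [0.52, 0.1293, 0.1312]
ee_rot: [-3.139, 0.0, -1.419]
force: [-0.1, -0.5, 9.2]
[-0.45593977  0.03706198  0.07232461]
eef_pos: [0.5201, 0.1293, 0.1312]
ee_rot: [-3.139, 0.0, -1.471]
force: [0.6, -1.0, 8.1]
[-0.49666028 -0.00219341  0.04534414]
```

View pics/wez.png

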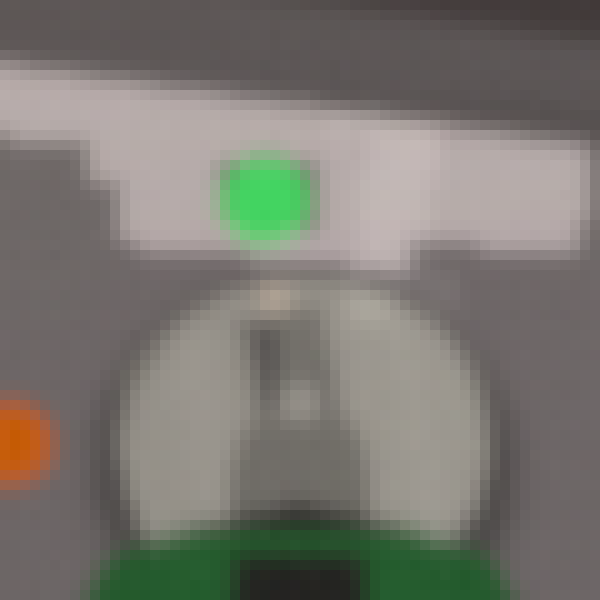

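```bash
for i in 1 2; do python3 -m inch '1 0 0 0 0 0 0.015; 1 0 0 0 0 0 0.03; 1 0 0 0 0 0 0.04; 1 0 0 0 0 0 0.04' | grep -E "rot|force|eef"; python3 -c "
from h import *
s=arm.get_state();print(s['moment'])"; done; python3 -c "
from h import *
f=grab('wrist');save(f,'wf.png')
i=cv2.imread('pics/wf.png'); cv2.imwrite('pics/wfz.png',cv2.resize(i[210:270,290:350],None,fx=10,fy=10,interpolation=cv2.INTER_NEAREST))"
```

```text
eef_pos: [0.5201, 0.1293, 0.1312]
ee_rot: [-3.139, 0.0, -1.513]
force: [0.4, -1.6, 7.4]
[-0.54344013  0.05383792  0.09426657]
eef_pos: [0.5201, 0.1294, 0.1312]
ee_rot: [-3.139, 0.001, -1.555]
force: [-0.0, -1.0, 8.3]
[-0.44287884  0.04197482  0.05915719]
```

View pics/wfz.png

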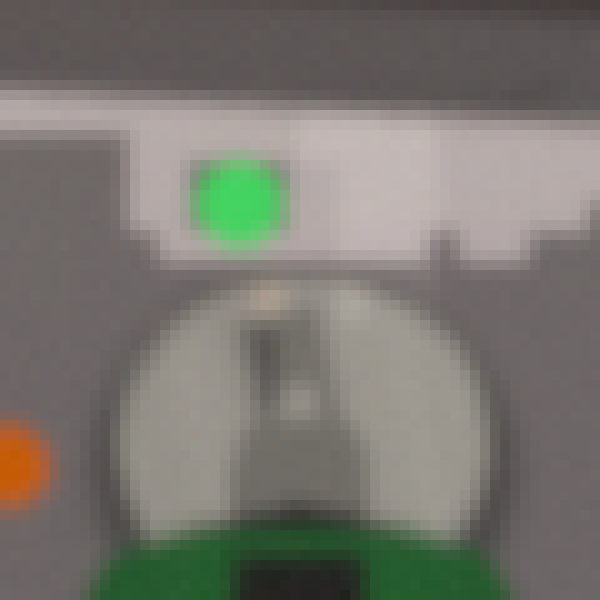

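The dot now lines up with the green mark (dot −15.0°, mark −15.3° from the head centre) and is starting to lag the blade, so the screw is at its stop. I'm easing the torque and lifting.

```bash
python3 -m inch '1 0 0 0 0 0 -0.05; 1 0 0 -0.005 0 0 -0.05; 1 0 0 -0.015 0 0 -0.05; 1 0 0 -0.03 0 0 -0.05; 1 0 0 -0.06 0 0 -0.05; 1 0 0 -0.11 0 0 -0.05; 1 0 0 -0.16 0 0 -0.05; 1 0 0 -0.2 0 0 -0.05; 1 0 0 -0.2 0 0 -0.05; 1 0 0 -0.2 0 0 -0.05'; python3 -c "
from h import *
plan((.4712,-.111,.20),-.34)
f=grab('wrist');save(f,'wg.png')"
```

```text
t: 20.7
eef_pos: [0.5184, 0.1291, 0.1898]
ee_rot: [3.141, 0.0, -1.503]
force: [0.1, -1.5, -2.7]
width: 0.0219
shift share [ 0.7877  0.2112 -0.0341] turn share [ 1.0000e-04  5.0000e-04 -1.1106e+00] at [0.5184 0.1291 0.1898] [ 3.1412e+00  3.0000e-04 -1.5031e+00] t 20.7 F [ 0.1  -1.51 -2.74] w 0.0219
```

View pics/wg.png

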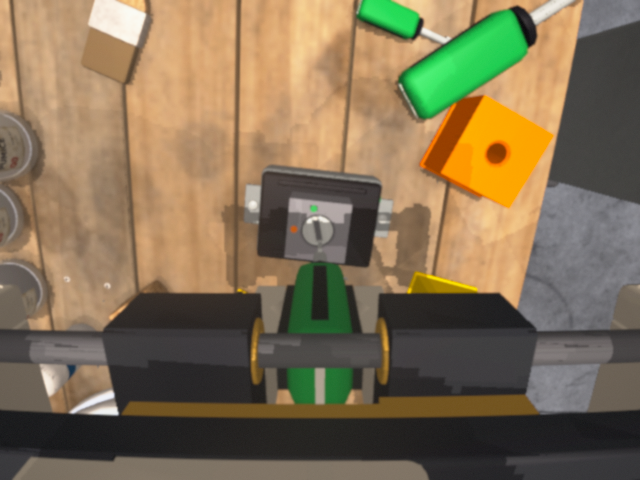

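```bash
python3 -m inch '1 0.05 0.01 -0.03 0 0 -0.08; 1 0.15 0.04 -0.034 0 0 -0.2; 1 0.3 0.08 -0.034 0 0 -0.34; 1 0.45 0.12 -0.034 0 0 -0.48; 1 0.58 0.155 -0.034 0 0 -0.62; 1 0.68 0.18 -0.034 0 0 -0.76; 1 0.75 0.2 -0.034 0 0 -0.9; 1 0.78 0.209 -0.034 0 0 -0.97; 1 0.788 0.211 -0.034 0 0 -1; 1 0.788 0.211 -0.034 0 0 -1; 1 0.788 0.211 -0.034 0 0 -1'; python3 -m inch '1 0 0 0 0 0 -0.1; 1 0 0 0 0 0 -0.11; 1 0 0 0 0 0 -0.11; 1 0 0 0 0 0 -0.11' >/dev/null;  python3 -c "
from h import *
plan((.4712,-.111,.17),-.34)
f=grab('wrist');save(f,'wh.png')
i=cv2.imread('pics/wh.png'); cv2.imwrite('pics/whz.png',cv2.resize(i[165:285,260:380],None,fx=5,fy=5,interpolation=cv2.INTER_CUBIC))"
```

```text
t: 21.85
eef_pos: [0.4713, -0.111, 0.1997]
ee_rot: [3.141, 0.001, -0.457]
force: [0.8, -0.3, -1.0]
width: 0.0218
shift share [-0.0014  0.0011  0.1007] turn share [ 0.0001  0.0001 -0.0023] at [ 0.4717 -0.1108  0.2002] [ 3.1415e+00  1.0000e-04 -3.4240e-01] t 22.25 F [ 0.8  -0.09 -1.04] w 0.022
```

View pics/whz.png

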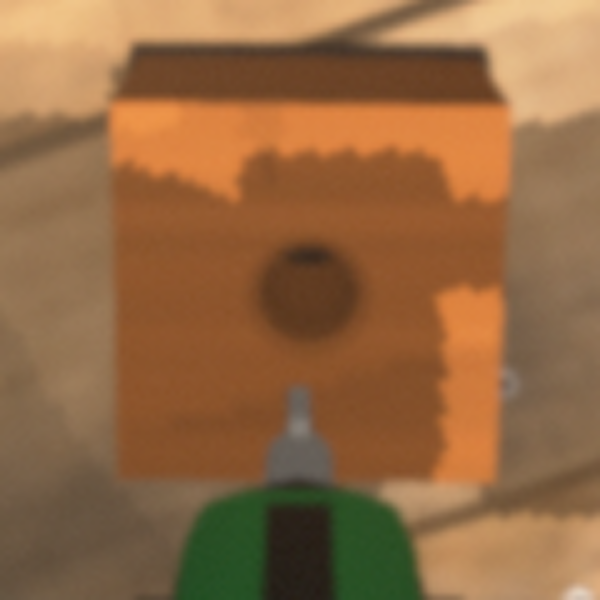

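```bash
python3 - <<'E'
from h import *
np.set_printoptions(suppress=True,precision=5)
f=grab('wrist'); s=f['state']; R0=R.from_euler('xyz',s['ee_rot'])
tl=lambda p:(R0.inv().apply(p-s['eef_pos']))
z=lambda x,y:(260+(x+.5)/5-.5,165+(y+.5)/5-.5)
a=onplane(f,[z(308,294),z(256,294),z(360,294),z(308,245),z(308,342)],.06);print(a[0],tl(a))
c=onplane(f,[z(112,101),z(509,103),z(498,482),z(119,477)],.06);print('block',c.mean(0),tl(c).mean(0))
print('tip',tl(onplane(f,[z(298.5,385)],s['eef_pos'][2]-.071)))
E
```

```text
[ 0.47072 -0.11158  0.06   ] [[-0.00064  0.00095  0.14022]
 [-0.00065 -0.00734  0.14021]
 [-0.00063  0.00924  0.14022]
 [ 0.00738  0.00093  0.14021]
 [-0.00861  0.00097  0.14022]]
block [ 0.4703  -0.11169  0.06   ] [-0.00099  0.0012   0.14022]
tip [[ 0.00594 -0.00055  0.071  ]]
```

```bash
python3 -m inch '1 -0.0023 0.005 0.03 0 0 0; 1 -0.0023 0.005 0.08 0 0 0; 1 -0.0023 0.005 0.13 0 0 0; 1 -0.0023 0.005 0.165 0 0 0; 1 -0.0023 0.005 0.18 0 0 0; 1 -0.0023 0.005 0.18 0 0 0; 1 -0.0023 0.005 0.18 0 0 0; 1 -0.0023 0.005 0.18 0 0 0';  python3 -c "
from h import *
f=grab('wrist');save(f,'wi.png')
i=cv2.imread('pics/wi.png'); cv2.imwrite('pics/wiz.png',cv2.resize(i[180:300,260:380],None,fx=5,fy=5,interpolation=cv2.INTER_CUBIC))"
```

```text
t: 23.15
eef_pos: [0.471, -0.1122, 0.1469]
ee_rot: [-3.141, -0.001, -0.34]
force: [1.0, -0.4, -0.8]
width: 0.0219
```

View pics/wiz.png

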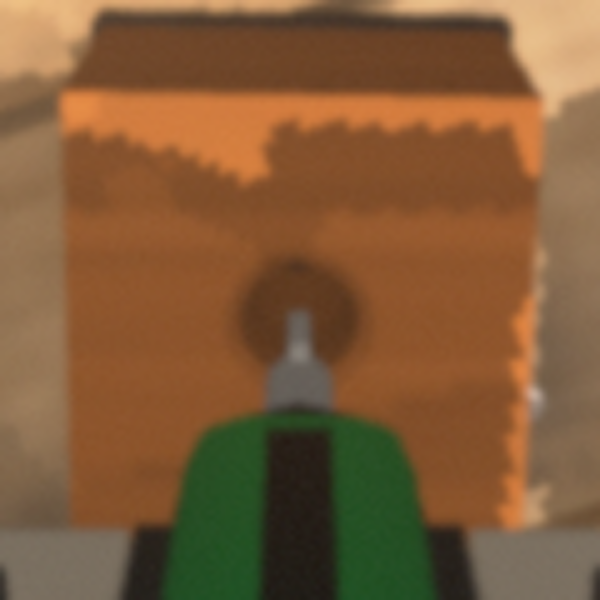

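```bash
python3 -m inch '1 0 0 0.02 0 0 0; 1 0 0 0.045 0 0 0; 1 0 0 0.07 0 0 0; 1 0 0 0.09 0 0 0; 1 0 0 0.09 0 0 0';python3 -m inch '1 0 0 0.02 0 0 0; 1 0 0 0.05 0 0 0; 1 0 0 0.08 0 0 0; 1 0 0 0.105 0 0 0; 1 0 0 0.12 0 0 0; 1 0 0 0.12 0 0 0'; python3 -c "
from h import *
plan((.4712,-.111,.081),-.34)"
```

```text
t: 23.7
eef_pos: [0.4698, -0.1123, 0.118]
ee_rot: [3.141, 0.002, -0.341]
force: [-0.6, -0.5, -1.4]
width: 0.0217
t: 24.3
eef_pos: [0.47, -0.1123, 0.0824]
ee_rot: [3.141, 0.001, -0.341]
force: [-0.5, -0.2, -1.4]
width: 0.0218
shift share [ 0.0022 -0.0054  0.0048] turn share [ 0.0007  0.0013 -0.0005] at [ 0.47   -0.1123  0.0824] [ 3.1409e+00  1.4000e-03 -3.4060e-01] t 24.3 F [-0.52 -0.2  -1.38] w 0.0218
```

```bash
for i in 1 2; do python3 -m inch '1 0 0 0.0025 0 0 0; 1 0 0 0.0025 0 0 0; 1 0 0 0.0025 0 0 0' | grep -E "eef|force"; done
```

```text
eef_pos: [0.4708, -0.1122, 0.0828]
force: [0.7, 0.6, -1.5]
eef_pos: [0.4705, -0.1122, 0.0818]
force: [1.4, 0.3, -2.6]
```

```bash
for i in 1 2 3; do python3 -m inch '1 0 0 0.002 0 0 0; 1 0 0 0.002 0 0 0; 1 0 0 0.002 0 0 0' | grep -E "eef|force"; done
```

```text
eef_pos: [0.4705, -0.1122, 0.0812]
force: [-0.4, -0.4, -0.7]
eef_pos: [0.4706, -0.1122, 0.081]
force: [-1.8, 1.0, 6.1]
eef_pos: [0.4706, -0.1123, 0.081]
force: [-5.1, 2.8, 13.0]
```

The shoulder is seated (TCP z 0.081, force rising). I'm easing off, opening the fingers and rising.

```bash
python3 -m inch '1 0 0 -0.004 0 0 0; 1 0 0 -0.004 0 0 0; 0 0 0 -0.004 0 0 0; 0 0 0 -0.004 0 0 0; 0 0 0 -0.004 0 0 0; 0 0 0 -0.004 0 0 0; 0 0 0 -0.004 0 0 0; 0 0 0 -0.004 0 0 0; 0 0 0 -0.004 0 0 0; 0 0 0 -0.004 0 0 0'; python3 -m inch '0 0 0 0 0 0 0;0 0 0 0 0 0 0;0 0 0 0 0 0 0;0 0 0 0 0 0 0'; python3 -c "
from h import *
f=grab('wrist');save(f,'wj.png')"
```

```text
t: 26.8
eef_pos: [0.4705, -0.1122, 0.0812]
ee_rot: [-3.142, -0.0, -0.34]
force: [-0.0, 0.2, -0.6]
width: 0.0803
t: 27.2
eef_pos: [0.4705, -0.1123, 0.0812]
ee_rot: [3.142, 0.0, -0.341]
force: [-0.8, 0.2, -0.7]
width: 0.0876
```

View pics/wj.png

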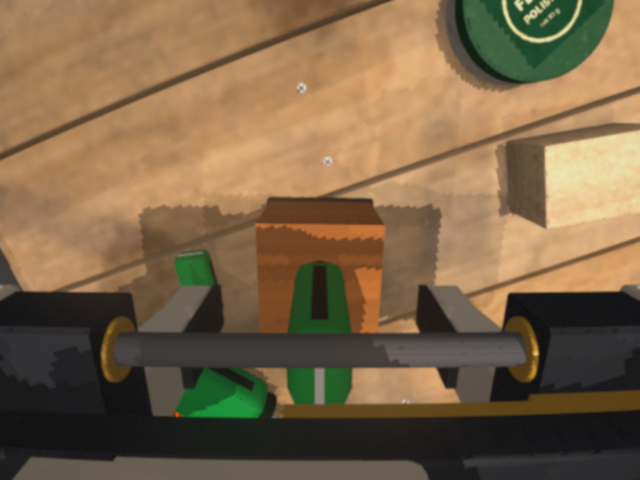

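The driver stands upright and released (stripe at column 319), with the fingers wide open. I'm rising clear and checking.

```bash
python3 -m inch '0 0 0 -0.05 0 0 0; 0 0 0 -0.15 0 0 0; 0 0 0 -0.28 0 0 0; 0 0 0 -0.4 0 0 0; 0 0 0 -0.52 0 0 0; 0 0 0 -0.58 0 0 0; 0 0 0 -0.6 0 0 0; 0 0 0 -0.6 0 0 0; 0 0 0 -0.6 0 0 0'; python3 -c "
from h import *
f=grab('wrist');save(f,'wk.png')
g=grab('scene');save(g,'sk.png')
print(f['state']['force'])
i=cv2.imread('pics/wk.png');j=cv2.imread('pics/sk.png')
a=cv2.resize(i[150:270,20:380],(720,240)); b=cv2.resize(j[190:350,230:470],(480,320)); c=np.zeros((560,720,3),np.uint8);c[:240]=a;c[240:,:480]=b;cv2.imwrite('pics/k.png',c)"
```

```text
t: 28.15
eef_pos: [0.4698, -0.1122, 0.2599]
ee_rot: [3.141, 0.002, -0.341]
force: [0.3, 0.9, -0.4]
width: 0.0879
[ 0.31705458  0.91629734 -0.40496174]
```

View pics/k.png

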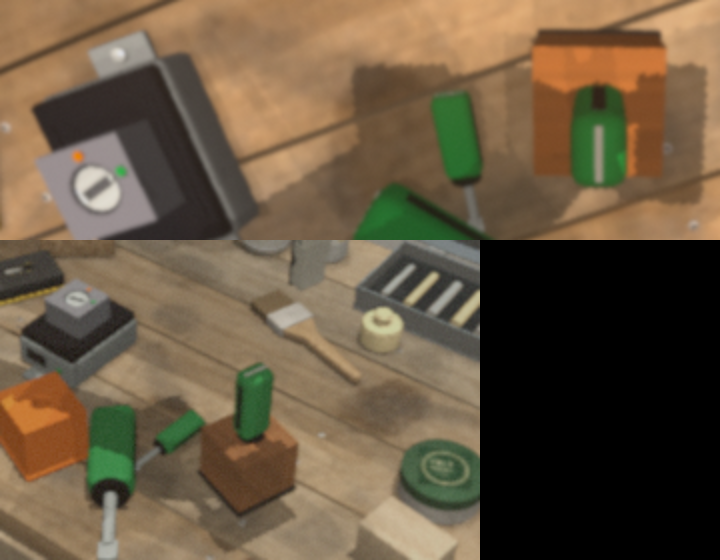

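```bash
python3 -c "
from h import *
f=grab('wrist')
m=cv2.inRange(cv2.cvtColor(f['img'],cv2.COLOR_RGB2HSV),(0,0,130),(180,70,255));m[:,:300]=0;m[:,340:]=0;m[:205]=0;m[:,:]*=1;m[246:]=0
ys,xs=np.nonzero(m);P=depthpts(f,np.c_[xs,ys]);print(len(xs),np.median(P,0),arm.get_state()['t'])
print(arm.job_done())"
```

```text
110 [ 0.47134586 -0.11168466  0.1361356 ] 28.3
the job is handed in; nothing more can be done
None
```

The lock screw is turned to the green mark, the screwdriver is back in its wooden block and released, and the job was handed in at about 28 s of the 72 s. No verdict was reported, so everything below rests on my own checks.

- **Locking:** I seated the blade in the slot and pressed. My estimate of the contact force (wrist reading plus tool weight) was mostly 9–10 N and about 12 N at its highest, when the screw reached its bottom stop. I turned clockwise until the dot lined up with the green mark, within about 0.3° by eye in the wrist picture, and began to lag the blade. After lift-off, two pictures showed the slot pointing at the green mark, so the screw stayed locked.
- **Return:** I put the driver back until the shoulder touched the block, with the fingers at the same height as at the grasp. A last push read about 13 N against the wooden block. At the end the wrist depth put the handle top at (0.471, -0.112, 0.136), against 0.135 for fully in, 1 mm or less from the hole I measured, and it looked upright. The fingers were open and well clear.
- **Other things on the bench:** I only checked the listed objects in view at the end (brush, tin, pine block) by eye, and they looked undisturbed. I did not re-measure their positions or look for the pad and cork block fully.
- **What disagreed:** The large and small look-alike screwdrivers look toppled in the later pictures. The large one stood upright at the start, but both already looked fallen at about 3.3 s, before I went down to grasp. I did not notice until the end. I saw no unusual force readings and both were still on the bench, so they probably fell on their own, but I cannot rule out that I touched them.

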